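# Post the key tin through the spring flap

## Task

Put away the small round aluminium tin that stands on the deck of the bamboo drop box: push the spring flap open with one finger and, while that finger holds it open, push the tin over the sill with the other finger so that it drops into the well and the flap swings shut behind it. Do not pinch or lift the tin, push it gently, do not let the flap press on it, and leave everything else on the bench where it is.

Things in the scene. Friction and masses are not known exactly. Their poses are not given: they have to be found in the camera images.
- tin: The task's item: upright plain aluminium round tin with a flat lid, 40 mm diameter, 30 mm high, about 80 g (60 to 110 g). Origin at the centre of its underside, z up along its axis. It starts standing on the deck of the drop box, its centre 80 to 110 mm in front of the flap and within 20 mm of the doorway's middle.
- tin_middle (a point): The middle of the tin, on its axis, 15 mm above its underside.
- dropbox: Fixed bamboo drop box. Origin at bench height under the middle of the doorway; +x points through the doorway into the well, +y to the hinge side, z up. In this frame (mm): flat deck, top at z 75, over x -150 to 0, y -140 to 70; its edge at x 0 is the sill. Doorway y -60 to 60, open above. A ledge, also 75 high, lies right of the well (x 0 to 143, y -140 to -70).
- well (a point): Middle of the floor of the open-topped well behind the sill, level, 10 mm above the bench. In the dropbox frame (mm) the well is inside x 0 to 135, y -62 to 62; its three walls, 8 thick, rise to z 122.
- flap (a joint): Bamboo flap in the doorway, rad: 0 shut, grows as it swings inward (+x, into the well), stop at 1.45. Plate 118 mm wide, 5 thick, from z 78 to 122 in the dropbox frame, on an upright hinge pin at x 4, y 60 of that frame (left, seen along +x); nothing above it. A light spring shuts it: 0.025 Nm shut to 0.1 Nm at the stop, about 0.2 to 2 N at a finger.
- flap_edge (a point): Middle of the flap's free upright edge, 118 mm from the hinge, at z = 100 mm in the dropbox frame.
- incense_holder: Bystander: white ceramic incense holder, round, 48 mm diameter, 26 mm high, standing on the deck to the right of the tin (dropbox y -115 to -95 mm). Origin at the centre of its underside.
- wedge: Bystander: plastic door wedge 80 x 36 x 24 mm, on the bench left of the drop box. Origin under its centre.
- shoehorn: Bystander: short flat stainless shoehorn, 160 mm long, on the bench left of the drop box. Origin on its underside near the middle.
- cream_jar: Bystander: shoe-cream glass jar with a black cap, 54 mm diameter, 35 mm high, on the bench right of the drop box. Origin at the centre of its underside.
- brush: Bystander: shoe brush 140 x 42 x 40 mm, on the bench right of the drop box. Origin under its centre.
- key_dish: Bystander: shallow ceramic bowl, 100 mm diameter, 25 mm high, on the bench to the left. Origin at the centre of its underside.

How it is judged:
By the outcome, as a careful person would: the job done as asked, in the order asked, and still so for the second after the job is handed in, with the robot touching nothing.
It also fails if it takes over 38 s, if anything falls off the work surface, if the arm or the gripper's body presses on something with over 40 N, if the wrist force passes 120 N, or if a joint passes its speed limit or range.

## Robot

A 6-joint arm with a two-finger parallel gripper is mounted at the origin on the work surface. World frame = base frame: x ahead of the robot, y to its left, z up, the work surface at z = 0. Lengths are in mm, angles in degrees, forces in N, time in s.
With the tool pointing down it reaches from about 350 to 850 mm from the base axis. Payload 8.1 kg.
Tool frame: the origin (TCP) lies at the centre of the arm's flange, where the gripper is bolted on; the fingertips stand 173 mm ahead of it and the grasp point (between the pads) lies 155 mm ahead of it; z points along the fingers, y is the line along which they close (so a half turn about z gives the same grasp; the last joint's range is limited). The gripper opens to 85 mm and grips with 20 to 120 N. Pads are 22 mm wide; open, the fingers measure 114 mm over their backs; the gripper's body (76 mm by 85 mm) begins 54 mm behind the grasp point. The pads swing forward as they close: fully open they stand 13 mm farther back than shut.
Start: joints at [71.196, 7.471, 85.268, -0, 87.261, -4.893], TCP at [144.231, 582.412, 404.692] pointing down, gripper open.
Joint ranges: [-169.43, 169.43], [-51.17, 129.36], [1.28, 143.12], [-76.62, 256.62], [0, 156.53], [-152.29, 152.29]. Speed limits (degrees/s): [136.94, 136.94, 159.86, 180, 180, 180].

## Interface

Orientations are given as [roll, pitch, yaw] about the fixed x, y, z axes, in that order (R = Rz(yaw) Ry(pitch) Rx(roll)).
In Python, from bench import * gives the robot as it stands.
- The arm moves only by the shell command python3 -m jog 'ROWS' [FORCE]. ROWS is text: rows parted by semicolons, each of 7 numbers parted by spaces: the shift along the tool's x, y, z scaled (see below), then the turn, a rotation vector about the tool's x, y, z scaled (see below), then the closure, from -1 (fully open) to 1 (shut). In form: tx ty tz wx wy wz hand; .... A call has 1 to 5 rows; each row shifts and turns the commanded pose from where the row before left it, along the tool's axes as they then stand; what a row does not reach is not made up. The controller multiplies each number of a shift by 0.1 m and each number of a turn by 60 degrees. A row lasts 1/8 s, in which the tool goes at most 62.5 mm and 10.7 degrees, less where a joint would pass 70% of its speed; a pose out of reach is approached as far as the arm can. A call with a number of a shift or a turn outside -1 to 1 is refused whole. A call with a gripper value outside its range is refused whole. The fingers move at their own pace and stop on an object; FORCE is the grip in N (left out, the last holds). Time passes only in rows, so rows that do not move let the fingers close. It gives the time, the measured TCP pose, the force, the opening and the grip force at its end, in the units of the state.
- sense(): the state, without advancing time (a new reading comes with each control period).
- snapshot(name): name is "scene" or "top" or "wrist"; returns a dict with "img" (480x640x3 uint8, red, green, blue), "fx", "fy", "cx", "cy" (pixels), "dist" ([k1, k2, p1, p2, k3] as OpenCV has them; the pictures are not rectified), "extrinsics" (4x4, takes a point from camera to world coordinates). Camera axes: x right, y down, z forward; pixel columns grow to the right and rows downward; lengths in mm; the calibration is good to about 2 mm. A picture is of the moment at which its call begins. There is no depth.
- hand_in(): hands the job in; it is judged then, once.
The state is a dict: "time": time; "joint_pos": joint angles; "qd": joint speeds; "joint_efforts": joint torques, N m; "tool_pos": TCP position; "tcp_rot": TCP orientation; "ft_force": force on the tool from outside, world axes, zero at the start; "wrist_torque": the same for the moment, N m; "finger_gap": finger opening in mm; "grip_force": force on a finger pad.
Only numpy, scipy, OpenCV 4.12 (cv2) and the standard library are available. Lean on these libraries where they do the work, as an engineer would, in place of code of your own. Each camera call takes 0.05 s, during which the arm holds its last target. There are 200 camera calls.

## Working session

There is one attempt and no reset: what is moved stays moved. The work goes in short steps, Python scripts to look and compute and a shell command to move; the robot and the scene stay as the last step left them, time stands still between calls to the robot, and variables do not carry over. Pictures are saved under pics/ and viewed, at most 10 in all, crops included, and the job is handed in when it is done.

```bash
mkdir -p pics; ls; python3 - <<'E'
from bench import *
import cv2,numpy as np
for n in("scene","top"):
    s=snapshot(n); cv2.imwrite(f"pics/{n}0.png",s["img"][:,:,::-1]); print(n,s["fx"],s["fy"],s["cx"],s["cy"],s["dist"]);print(np.round(s["extrinsics"],3).tolist())
print(sense())
E
```

```text
pics
scene 581.2428125669238 581.2428125669238 325.41448027213625 234.8055356975642 [-0.11082208  0.          0.          0.          0.        ]
[[0.484, 0.712, -0.509, 1013.566], [0.875, -0.388, 0.289, -246.414], [0.008, -0.585, -0.811, 922.645], [0.0, 0.0, 0.0, 1.0]]
top 513.5059768743694 513.5059768743694 318.8035567958716 235.19522503494292 [0.03776274 0.         0.         0.         0.        ]
[[-0.016, -0.996, 0.089, 399.918], [-1.0, 0.015, -0.011, 51.541], [0.009, -0.089, -0.996, 1204.354], [0.0, 0.0, 0.0, 1.0]]
{'time': 0.1, 'joint_pos': array([ 7.11950470e+01,  7.50823113e+00,  8.53251860e+01, -6.33021440e-04,
        8.72607972e+01, -4.89291637e+00]), 'qd': array([-0.02272183,  0.007374  , -0.16854398,  0.01800202, -0.03856358,
        0.05885865]), 'joint_efforts': array([ 1.08520620e-03, -5.70948315e+01, -5.01941764e+01, -2.35482939e-04,
        8.15379404e-03,  5.71993610e-05]), 'tool_pos': array([144.16776709, 582.19829288, 403.75510224]), 'tcp_rot': array([-1.79906075e+02, -7.40595021e-03,  1.66087988e+02]), 'ft_force': array([-0.57108869,  0.04484109, -0.44075121]), 'wrist_torque': array([ 0.05942803, -0.01299024,  0.02030809]), 'grip_force': 0.0, 'finger_gap': 85.23833333292619}
```

View pics/top0.png

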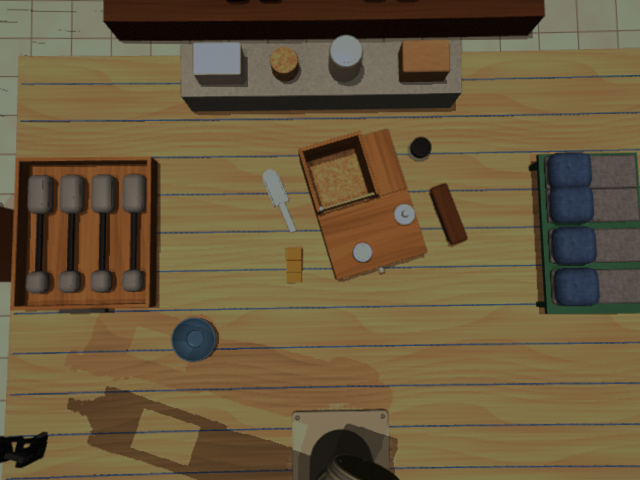

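View pics/scene0.png

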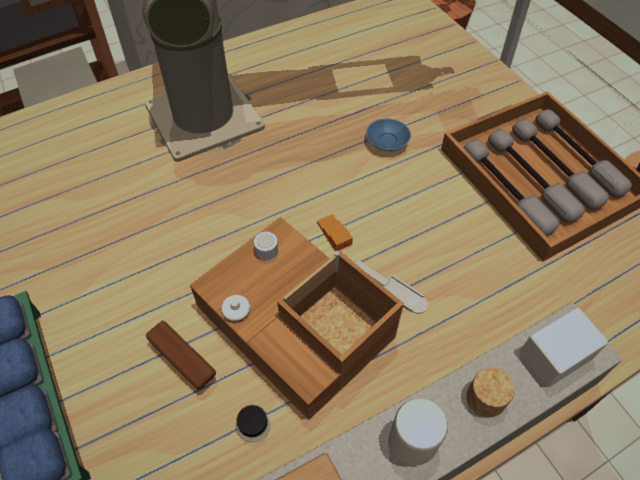

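The top view shows the box with deck corners near (336,279), (426,251), (388,130) and (300,150). The tin is at (362,253), the holder at (404,215), and the flap runs from (320,210) to (374,195). I'll crop in for exact corners.

```bash
python3 - <<'E'
import cv2
i=cv2.imread("pics/top0.png")[122:287,290:440]; cv2.imwrite("pics/c1.png",cv2.resize(i,None,fx=3.6,fy=3.6,interpolation=cv2.INTER_CUBIC))
i=cv2.imread("pics/scene0.png")[215:415,185:405]; cv2.imwrite("pics/c2.png",cv2.resize(i,None,fx=3,fy=3,interpolation=cv2.INTER_CUBIC))
E
```

```text
(no output)
```

View pics/c1.png

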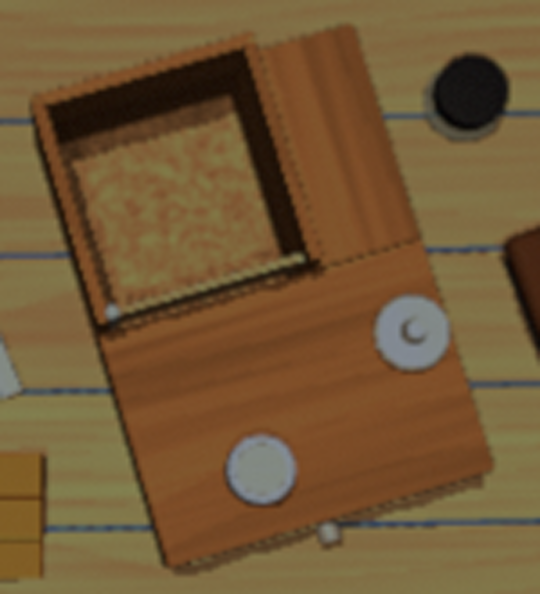

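View pics/c2.png

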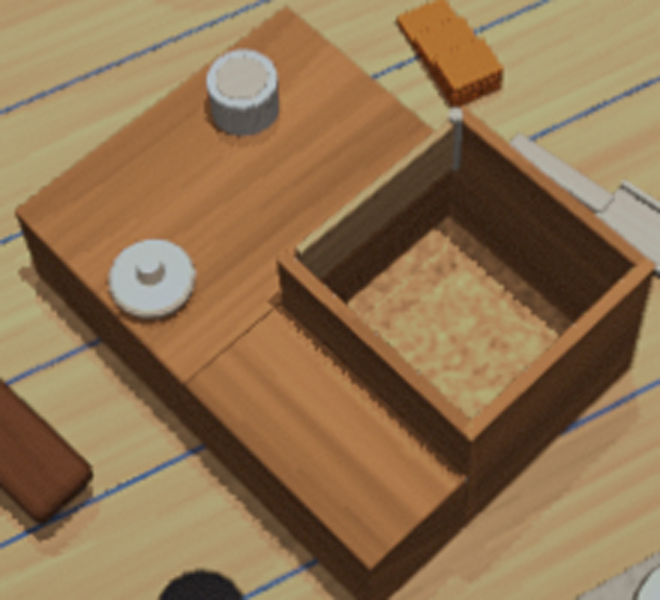

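The crops show the corners clearly. In c1: deck (167,567), (493,468), (423,241), (354,26); pin (113,312); flap edge (303,258); tin top (262,469). In c2: deck (288,8), (17,212); pin (456,115); tin top (243,77).

```bash
cat > h.py <<'E'
import numpy as np,cv2
from bench import *
from scipy.spatial.transform import Rotation as Rn
def ray(s,u,v,z):
    K=np.array([[s["fx"],0,s["cx"]],[0,s["fy"],s["cy"]],[0,0,1]])
    p=cv2.undistortPoints(np.array([[[u,v]]],float),K,np.array(s["dist"],float))[0,0]
    E=np.array(s["extrinsics"]); d=E[:3,:3]@[*p,1]; o=E[:3,3]
    return o+d*(z-o[2])/d[2]
E
python3 - <<'E'
from h import *
import json
T=snapshot("top");S=snapshot("scene")
f1=lambda u,v:((u+.5)/3.6-.5+290,(v+.5)/3.6-.5+122)
f2=lambda u,v:((u+.5)/3-.5+185,(v+.5)/3-.5+215)
A=[(-150,70,75,167,567),(-150,-140,75,493,468),(143,-140,75,354,26),(0,-140,75,423,241),(143,70,122,32,98),(4,60,122,113,312)]
B=[(-150,70,75,288,8),(-150,-140,75,17,212),(0,-140,75,188,382),(4,60,122,456,115),(143,-70,122,470,438),(143,70,122,648,262),(143,-140,75,372,570)]
def fit(L):
    P=np.array([l[:2] for l in [x[0] for x in L]],float);W=np.array([x[1] for x in L])
    p=P-P.mean(0);w=W-W.mean(0)
    a=np.arctan2((p[:,0]*w[:,1]-p[:,1]*w[:,0]).sum(),(p*w).sum());R=np.array([[np.cos(a),-np.sin(a)],[np.sin(a),np.cos(a)]])
    t=W.mean(0)-R@P.mean(0);print("yaw",np.degrees(a),"o",t,"res",np.round(W-(P@R.T+t),1).tolist());return a,R,t
LA=[(l,ray(T,*f1(*l[3:]),l[2])[:2]) for l in A];LB=[(l,ray(S,*f2(*l[3:]),l[2])[:2]) for l in B]
fit(LA);fit(LB);a,R,t=fit(LA+LB)
for n,w in (("tin top",ray(T,*f1(262,469),105)),("tin sc",ray(S,*f2(243,77),105)),("hold",ray(T,*f1(412,333),101)),("flapedge",ray(T,*f1(303,258),122))):
    print(n,w,R.T@(w[:2]-t))
E
```

```text
yaw 15.502659797042625 o [565.0912606  -24.06785941] res [[1.4, -0.2], [2.5, 1.6], [-2.3, 0.7], [-0.9, -0.1], [-1.3, -1.3], [0.7, -0.7]]
yaw 16.087950058511534 o [567.08334398 -22.63794893] res [[3.6, -0.1], [2.2, 1.9], [0.2, 1.9], [-1.9, 1.5], [-1.3, -0.8], [-3.3, -4.1], [0.5, -0.3]]
yaw 15.830892741016115 o [566.15298995 -23.24819495] res [[0.5, -0.1], [0.4, 1.4], [-4.0, -1.1], [-2.7, -1.1], [-1.8, -2.8], [-0.1, -1.4], [4.4, -0.2], [4.0, 2.0], [1.7, 2.7], [-1.3, 2.1], [-0.2, 0.5], [-2.9, -3.0], [1.8, 1.1]]
tin top [460.36129797 -53.32984308 105.        ] [-1.09985368e+02 -8.08131842e-02]
tin sc [461.06113016 -50.76444512 105.        ] [-108.61224141    2.19636839]
hold [ 541.1073762  -145.89891224  101.        ] [ -57.55465482 -111.16628504]
flapedge [584.14922427 -78.93544826 122.        ] [  2.12222805 -58.48444904]
```

Box origin is about (566,-23) with yaw 15.8°, and the tin is at box (-109,1). All of these agree with the sizes given. 

I'll set the finger line 10° off the box x axis (tool yaw about 115.8°), straddle the tin, then push both fingers forward together. First I turn, then travel high.

```bash
python3 -m jog '0 0 0 0 0 0.167 -1;0 0 0 0 0 0.167 -1;0 0 0 0 0 0.167 -1;0 0 0 0 0 0.167 -1;0 0 0 0 0 0.167 -1'
python3 -m jog '-0.5 0 0 0 0 0 -1;-0.5 0 0 0 0 0 -1;-0.5 0 0 0 0 0 -1;-0.5 0 0 0 0 0 -1;-0.5 0 0 0 0 0 -1'
python3 -m jog '-0.5 0 0 0 0 0 -1;-0.5 0 0 0 0 0 -1;-0.5 0 0 0 0 0 -1;-0.5 0 0 0 0 0 -1;-0.5 0 0 0 0 0 -1'
```

```text
time: 0.82
tool_pos: [144.2, 582.3, 404.4]
tcp_rot: [-180.0, 0.0, 115.7]
ft_force: [0.7, 0.3, -0.5]
finger_gap: 85.3
grip_force: 0.0
time: 1.45
tool_pos: [254.1, 356.2, 404.6]
tcp_rot: [180.0, 0.0, 116.0]
ft_force: [0.6, -0.8, -0.1]
finger_gap: 85.5
grip_force: 0.0
time: 2.08
tool_pos: [363.6, 131.4, 404.8]
tcp_rot: [180.0, 0.0, 116.0]
ft_force: [0.4, 0.6, -0.2]
finger_gap: 85.4
grip_force: 0.0
```

```bash
python3 -m jog '-0.5 0 0 0 0 0 -1;-0.5 0 0 0 0 0 -1;-0.5 0.1 0 0 0 0 -1;-0.4 0.07 0 0 0 0 -1;-0.17 0 0 0 0 0 -1'
python3 -m jog '0 0 0.4 0 0 0 -1;0 0 0.4 0 0 0 -1;0 0 0.2 0 0 0 -1;0 0 0.1 0 0 0 -1;0 0 0 0 0 0 -1'
python3 - <<'E'
from h import *
w=snapshot("wrist");s=snapshot("scene")
a=w["img"][:,:,::-1];b=s["img"][:,:,::-1]
b=cv2.resize(b[120:340,140:433],(640,480))
cv2.imwrite("pics/w1.png",cv2.resize(np.hstack([a,b]),(800,300)))
print(sense()["tool_pos"])
E
```

```text
time: 2.7
tool_pos: [470.0, -47.3, 404.3]
tcp_rot: [-180.0, -0.0, 115.9]
ft_force: [-0.5, 0.3, 0.0]
finger_gap: 85.6
grip_force: 0.0
time: 3.32
tool_pos: [469.1, -45.3, 294.5]
tcp_rot: [-180.0, -0.0, 116.0]
ft_force: [-0.3, 0.3, 0.1]
finger_gap: 85.7
grip_force: 0.0
[469.72051562 -45.56412108 295.87922234]
```

View pics/w1.png

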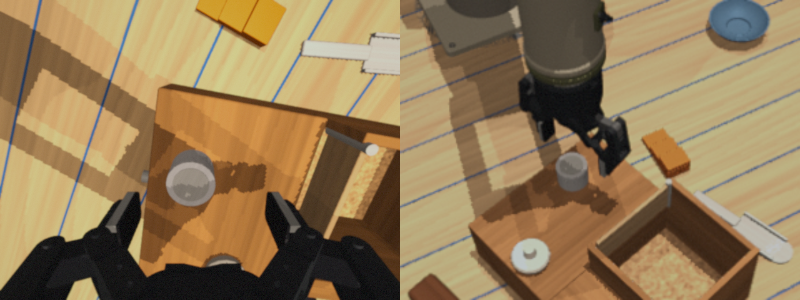

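The wrist view shows the tin lid at about (306,294) full scale, the fingertip inner edges at about (224,312) and (429,320), and the hinge pin top at about (597,240). I'll compute the tin position and tip depth from those.

```bash
python3 - <<'E'
from h import *
w=snapshot("wrist");E=np.array(w["extrinsics"]);st=sense();C=st["tool_pos"]
R=Rn.from_euler('xyz',st["tcp_rot"],degrees=True).as_matrix()
print("cam in tool",R.T@(E[:3,3]-C),(R.T@E[:3,:3]).round(2).tolist(),w["fx"])
g=cv2.GaussianBlur(cv2.cvtColor(w["img"],cv2.COLOR_RGB2HSV),(5,5),0)
m=((g[:,:,1]<70)&(g[:,:,2]>60)).astype(np.uint8)
for c in cv2.findContours(m[200:420,220:400],0,2)[0]:
    if cv2.contourArea(c)>500: print("blob",cv2.minEnclosingCircle(c),cv2.boundingRect(c))
for n,u,v,z in (("tin",306,294,105),("pin",597,240,122)):
    p=ray(w,u,v,z); q=np.array([565.8,-23.2]);a=np.radians(15.8);B=np.array([[np.cos(a),-np.sin(a)],[np.sin(a),np.cos(a)]])
    print(n,p,"box",B.T@(p[:2]-q),"tool",R.T@(p-C))
for zz in (155,160,165,170,175):
    print(zz,[(R.T@(ray(w,u,v,C[2]-zz)-C)).round(1).tolist() for u,v in((224,312),(429,320))])
E
```

```text
cam in tool [8.42451209e+01 5.78861488e-02 3.14632301e+01] [[0.0, -0.94, -0.33], [1.0, 0.0, -0.0], [0.0, -0.33, 0.94]] 351.0978153199556
blob ((84.10713958740234, 82.0), 44.171974182128906) (45, 38, 78, 89)
tin [462.44115737 -51.75427321 105.        ] box [-107.22850273    0.66713573] tool [ -2.05486409  -9.63779062 191.02288609]
pin [561.06511434  35.80548424 122.        ] box [11.51003565 58.06535449] tool [ 33.3890519  117.41640855 174.18972524]
155 [[9.3, -40.6, 154.9], [5.6, 42.3, 155.1]]
160 [[6.2, -42.2, 159.9], [2.5, 44.0, 160.1]]
165 [[3.2, -43.9, 164.9], [-0.7, 45.7, 165.1]]
170 [[0.2, -45.5, 169.9], [-3.9, 47.4, 170.1]]
175 [[-2.9, -47.2, 174.9], [-7.1, 49.1, 175.1]]
```

```bash
python3 -m jog '-0.02 0 0.15 0 0 0 -1;0 0 0.15 0 0 0 -1;0 0 0.1 0 0 0 -1;0 0 0.07 0 0 0 -1;0 0 0.04 0 0 0 -1'
python3 -m jog '0 0.03 0 0 0 0 -1;0 0.03 0 0 0 0 -1;0 0 0 0 0 0 -1'
python3 - <<'E'
from h import *
s=snapshot("scene");b=s["img"][:,:,::-1]
cv2.imwrite("pics/s2.png",cv2.resize(b[180:340,200:400],(800,600)))
print(sense()["tool_pos"],sense()["ft_force"])
E
```

```text
time: 4.1
tool_pos: [470.1, -47.4, 243.1]
tcp_rot: [-180.0, -0.0, 116.0]
ft_force: [0.5, 0.4, 0.0]
finger_gap: 85.2
grip_force: 0.0
time: 4.47
tool_pos: [476.0, -44.7, 244.2]
tcp_rot: [180.0, 0.0, 116.0]
ft_force: [-0.3, 0.0, 0.6]
finger_gap: 85.3
grip_force: 0.0
[475.87316548 -44.75862831 244.05462465] [ 0.12285242 -0.6483422   0.29494959]
```

View pics/s2.png

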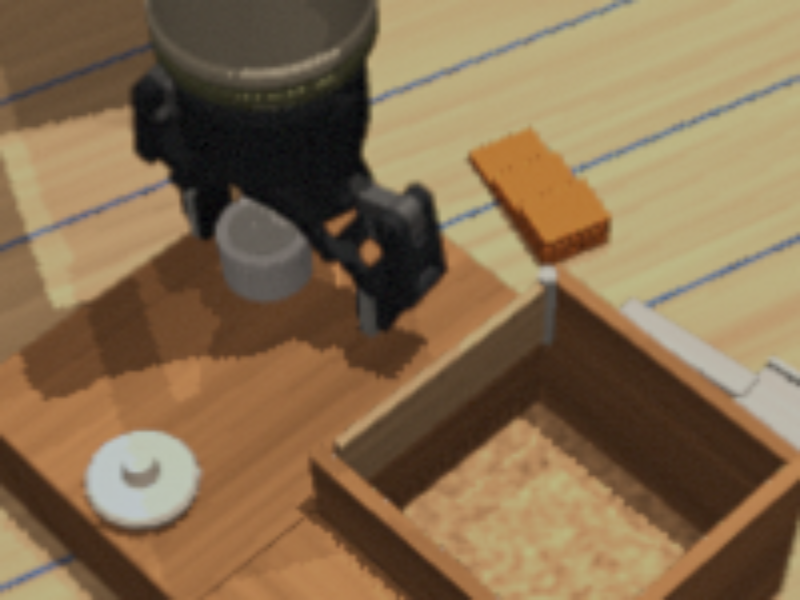

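The front finger hovers just above the deck ahead of the tin and the rear finger is behind it. Now I push slowly.

```bash
for i in 1; do :; done
python3 -m jog '-0.002 0.025 0 0 0 0 -1;-0.002 0.025 0 0 0 0 -1;-0.003 0.03 0 0 0 0 -1;-0.003 0.03 0 0 0 0 -1;-0.003 0.03 0 0 0 0 -1'
python3 -m jog '-0.003 0.03 0 0 0 0 -1;-0.003 0.03 0 0 0 0 -1;-0.003 0.03 0 0 0 0 -1;-0.003 0.03 0 0 0 0 -1;-0.003 0.03 0 0 0 0 -1'
python3 -m jog '-0.003 0.03 0 0 0 0 -1;-0.003 0.03 0 0 0 0 -1;-0.003 0.03 0 0 0 0 -1;-0.003 0.03 0 0 0 0 -1;-0.003 0.03 0 0 0 0 -1'
python3 -m jog '-0.003 0.03 0 0 0 0 -1;-0.003 0.03 0 0 0 0 -1;-0.003 0.03 0 0 0 0 -1;-0.003 0.03 0 0 0 0 -1;-0.003 0.03 0 0 0 0 -1'
python3 - <<'E'
from h import *
a=snapshot("wrist")["img"][:,:,::-1];b=snapshot("scene")["img"][:,:,::-1]
cv2.imwrite("pics/p1.png",cv2.resize(np.hstack([a,cv2.resize(b[180:340,200:413],(640,480))]),(800,300)))
E
```

```text
time: 5.15
tool_pos: [488.9, -39.8, 243.7]
tcp_rot: [-180.0, -0.0, 116.0]
ft_force: [-0.9, -0.9, 0.8]
finger_gap: 85.3
grip_force: 0.4
time: 5.78
tool_pos: [503.1, -34.5, 243.7]
tcp_rot: [-180.0, 0.0, 116.0]
ft_force: [-1.3, -0.4, -0.0]
finger_gap: 85.4
grip_force: 0.4
time: 6.4
tool_pos: [517.2, -29.3, 243.7]
tcp_rot: [-180.0, 0.0, 116.0]
ft_force: [0.1, -0.9, 1.4]
finger_gap: 85.5
grip_force: 0.9
time: 7.02
tool_pos: [531.3, -24.1, 243.7]
tcp_rot: [-180.0, -0.0, 116.0]
ft_force: [-3.0, 0.0, 3.3]
finger_gap: 85.0
grip_force: 1.5
```

View pics/p1.png

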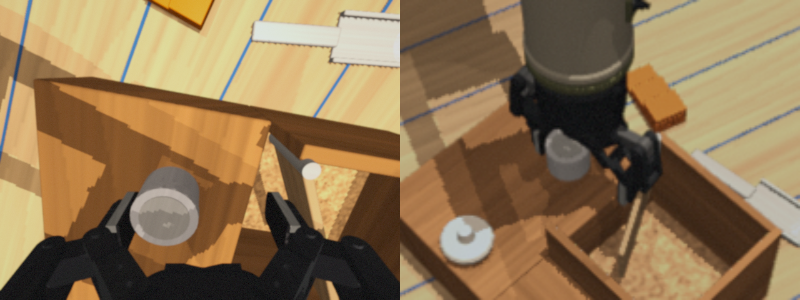

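The front finger has the flap open about 45°, and the rear finger is pushing the upright tin. Continuing.

```bash
python3 -m jog '-0.003 0.03 0 0 0 0 -1;-0.003 0.03 0 0 0 0 -1;-0.003 0.03 0 0 0 0 -1;-0.003 0.03 0 0 0 0 -1;-0.003 0.03 0 0 0 0 -1'
python3 -m jog '-0.003 0.03 0 0 0 0 -1;-0.003 0.03 0 0 0 0 -1;-0.003 0.03 0 0 0 0 -1;-0.003 0.03 0 0 0 0 -1;-0.003 0.03 0 0 0 0 -1'
python3 -m jog '-0.003 0.03 0 0 0 0 -1;-0.003 0.03 0 0 0 0 -1;-0.003 0.03 0 0 0 0 -1;-0.003 0.03 0 0 0 0 -1;0 0 0 0 0 0 -1'
python3 - <<'E'
from h import *
a=snapshot("wrist")["img"][:,:,::-1];b=snapshot("scene")["img"][:,:,::-1]
cv2.imwrite("pics/p2.png",cv2.resize(np.hstack([a,cv2.resize(b[180:340,200:413],(640,480))]),(800,300)))
E
```

```text
time: 7.75
tool_pos: [545.5, -18.9, 243.7]
tcp_rot: [-180.0, 0.0, 116.0]
ft_force: [-2.4, -0.9, 2.4]
finger_gap: 85.3
grip_force: 1.5
time: 8.38
tool_pos: [559.6, -13.7, 243.7]
tcp_rot: [180.0, 0.0, 116.0]
ft_force: [-2.5, -1.2, 1.4]
finger_gap: 85.6
grip_force: 1.4
time: 9.0
tool_pos: [571.0, -9.5, 243.7]
tcp_rot: [180.0, 0.0, 116.0]
ft_force: [-0.6, -1.8, 0.7]
finger_gap: 85.6
grip_force: 0.8
```

View pics/p2.png

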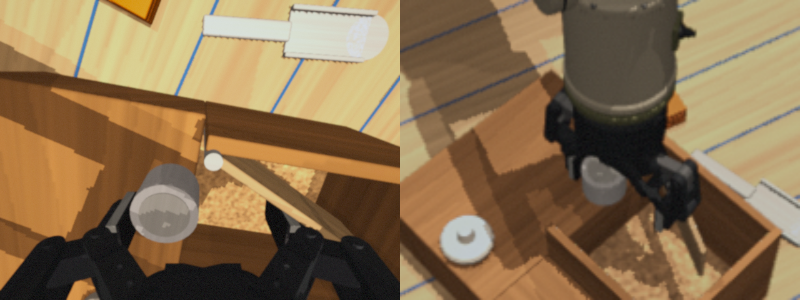

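The tin's leading edge overhangs the sill and the flap is held well clear. Continuing slowly.

```bash
python3 -m jog '-0.003 0.03 0 0 0 0 -1;-0.003 0.03 0 0 0 0 -1;-0.003 0.03 0 0 0 0 -1;-0.003 0.03 0 0 0 0 -1;-0.003 0.03 0 0 0 0 -1'
python3 -m jog '-0.003 0.03 0 0 0 0 -1;-0.003 0.03 0 0 0 0 -1;-0.002 0.02 0 0 0 0 -1;0 0 0 0 0 0 -1;0 0 0 0 0 0 -1'
python3 - <<'E'
from h import *
a=snapshot("wrist")["img"][:,:,::-1];b=snapshot("scene")["img"][:,:,::-1]
cv2.imwrite("pics/p3.png",cv2.resize(np.hstack([a,cv2.resize(b[180:340,200:413],(640,480))]),(800,300)))
E
```

```text
time: 9.72
tool_pos: [585.1, -4.2, 243.7]
tcp_rot: [-180.0, 0.0, 116.0]
ft_force: [-3.1, -0.4, 4.3]
finger_gap: 85.3
grip_force: 2.2
time: 10.35
tool_pos: [592.6, -1.6, 243.8]
tcp_rot: [180.0, 0.0, 116.0]
ft_force: [-0.5, -0.6, 2.7]
finger_gap: 85.3
grip_force: 1.6
```

View pics/p3.png

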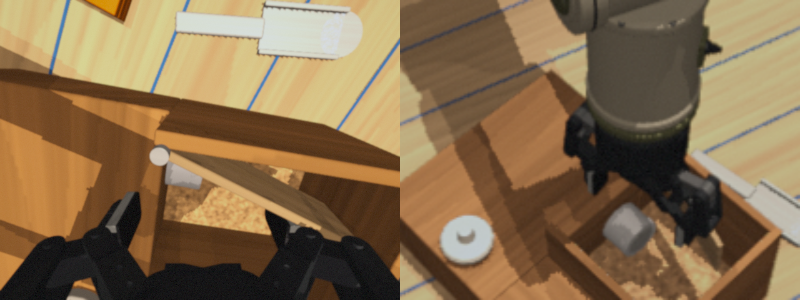

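The tin has dropped into the well, below the flap. I retreat along the same line so the flap closes softly, then lift.

```bash
python3 -m jog '0.004 -0.04 0 0 0 0 -1;0.004 -0.05 0 0 0 0 -1;0.004 -0.05 0 0 0 0 -1;0.004 -0.05 0 0 0 0 -1;0.004 -0.05 0 0 0 0 -1'
python3 -m jog '0.004 -0.05 0 0 0 0 -1;0.004 -0.05 0 0 0 0 -1;0.004 -0.05 0 0 0 0 -1;0.004 -0.05 0 0 0 0 -1;0.004 -0.05 0 0 0 0 -1'
python3 -m jog '0.004 -0.05 0 0 0 0 -1;0.004 -0.05 0 0 0 0 -1;0.004 -0.05 0 0 0 0 -1;0.004 -0.05 0 0 0 0 -1;0.004 -0.05 0 0 0 0 -1'
python3 -m jog '0.004 -0.05 0 0 0 0 -1;0.004 -0.05 0 0 0 0 -1;0.004 -0.05 0 0 0 0 -1;0.004 -0.05 0 0 0 0 -1;0.004 -0.05 0 0 0 0 -1'
python3 -m jog '0.004 -0.05 0 0 0 0 -1;0 -0.05 0 0 0 0 -1;0 0 -0.2 0 0 0 -1;0 0 -0.4 0 0 0 -1;0 0 -0.4 0 0 0 -1'
python3 -m jog '0 0 -0.4 0 0 0 -1;0.5 0 0 0 0 0 -1;0.5 0 0 0 0 0 -1;0.5 0 0 0 0 0 -1;0 0 0 0 0 0 -1'
python3 - <<'E'
from h import *
a=snapshot("top")["img"][122:287,290:440,::-1];b=snapshot("scene")["img"][:,:,::-1]
cv2.imwrite("pics/f.png",np.hstack([cv2.resize(a,(400,440)),cv2.resize(b[215:415,185:367],(400,440))]))
E
```

```text
time: 11.08
tool_pos: [569.7, -10.5, 243.9]
tcp_rot: [180.0, 0.0, 116.0]
ft_force: [1.3, -1.8, 2.0]
finger_gap: 85.5
grip_force: 1.7
time: 11.7
tool_pos: [546.4, -19.6, 243.8]
tcp_rot: [180.0, 0.0, 116.0]
ft_force: [0.9, -2.2, 3.5]
finger_gap: 85.1
grip_force: 2.1
time: 12.32
tool_pos: [523.0, -28.7, 243.9]
tcp_rot: [180.0, 0.0, 116.0]
ft_force: [-0.6, -2.4, 5.3]
finger_gap: 85.5
grip_force: 2.4
time: 12.95
tool_pos: [499.3, -37.7, 243.2]
tcp_rot: [-179.9, -0.0, 116.0]
ft_force: [-0.1, -0.7, 0.3]
finger_gap: 85.5
grip_force: 0.0
time: 13.58
tool_pos: [490.4, -41.8, 344.5]
tcp_rot: [-180.0, -0.0, 116.0]
ft_force: [0.8, -0.5, 0.9]
finger_gap: 85.3
grip_force: 0.0
time: 14.2
tool_pos: [423.7, 95.3, 383.8]
tcp_rot: [180.0, -0.0, 116.2]
ft_force: [-0.2, -0.2, -0.5]
finger_gap: 85.4
grip_force: 0.0
```

View pics/f.png

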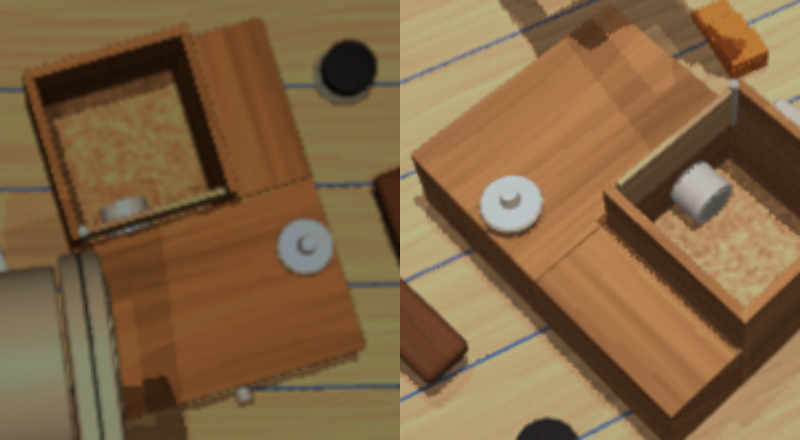

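The flap is shut, the tin rests in the well, the bystanders in view have not moved, and the robot is clear.

```bash
python3 -m jog '0 0 0 0 0 0 -1;0 0 0 0 0 0 -1;0 0 0 0 0 0 -1'; python3 -c "from bench import *;print(hand_in())"
```

```text
time: 14.68
tool_pos: [425.3, 92.5, 383.6]
tcp_rot: [-180.0, -0.0, 115.9]
ft_force: [-0.7, 0.2, 0.5]
finger_gap: 85.4
grip_force: 0.0
the job is handed in; nothing more can be done
None
```

Job handed in at 14.7 s: the tin is in the well, lying on its side against the sill end, with the flap shut behind it and nothing else seen to have moved; the hand-in call returned no verdict.

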